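Load the bracket into its drill jig and seat the jig in the drilling base

TASK

Put the steel bracket with the short rectangular foot flat into the pocket of the aluminium drill jig while the jig still stands on the bench, and let go of it. Then pick up the jig with the bracket in it and set it down flat, fully home between the stops of the grey drilling base. The long-footed and the round-footed brackets do not fit this jig.

Things in the scene. Friction and masses are not known exactly. Their poses are not given: they have to be found in the camera images.
- bracket: Loose upright steel bracket, 46 mm tall, 0.25 kg: flat rectangular foot 64 (its x) x 30 (y) x 10 mm thick; in its middle one lug, 36 mm along x, 20 mm thick along y, round-topped, cross bore along y. Grip the upper lug across y, fingertips above the jig's rim. Origin: centre of underside, z up, half-turn symmetric. Bystanders: same lug on a 110 mm long or an 80 mm round foot.
- jig: Loose aluminium block, 110 (its x) x 56 (y) x 28 mm tall, 0.33 kg, open-topped central dark-lined pocket 80 (x) x 46 (y) mm, 14 mm deep, floor 14 mm above underside. The bracket's foot goes in lengthwise along x, 8 mm spare each side; its lug then tops out at 60 mm. Grip across the 56 mm width at mid-length. Origin: centre of underside on the bench, z up, half-turn symmetric.
- nest (a point): Centre of the nest floor: top of a fixed grey plate 190 (x) x 130 (y) x 12 mm, 12 mm above the bench. Dark steel stops, 16 mm tall, 12 thick, enclose 126 (x) x 72 (y) mm: a wall at each x end, 24 mm returns along the sides at each corner; the middle 78 mm of both long sides is open for fingers. The jig goes in with its length along x, either way round, 8 mm spare each side. z up.
There are look-alikes about, which are no part of the job. What is shaped like the jig but green or orange is not meant.

How it is judged:
On the way, in this order (a step that is already met when the one before it is completed fails the run):
1. the bracket lies flat in the jig's pocket, let go, while the jig stands on the bench away from the base (horizontal distance between bracket and jig below 0.014 m and z of bracket in the frame of jig between 0.01 and 0.018 m and angle between the z axis of bracket and the z axis of jig, either way round below 0.1 rad and height (world z) of jig below 0.008 m and horizontal distance between jig and nest above 0.08 m and contact force between the fingers and bracket below 0.2 N), for 0.2 s.
2. the jig is lifted clear of the bench with the bracket in it (horizontal distance between bracket and jig below 0.014 m and z of bracket in the frame of jig between 0.01 and 0.018 m and angle between the z axis of bracket and the z axis of jig, either way round below 0.1 rad and height (world z) of jig above 0.018 m), for 0.1 s.
At the end, for the whole second after the job is handed in: The jig stands flat on the floor of the nest between the stops (within 14 mm of its centre, 4 mm in height, 0.25 rad in direction), with the bracket flat in its pocket (within 14 mm of the jig's centre and 4 mm in height); both released and at rest (horizontal distance between bracket and jig below 0.014 m and z of bracket in the frame of jig between 0.01 and 0.018 m and angle between the z axis of bracket and the z axis of jig, either way round below 0.1 rad and horizontal distance between jig and nest below 0.014 m and z of jig in the frame of nest between -0.004 and 0.004 m and angle between the x axis of jig and the x axis of nest, either way round below 0.25 rad and angle between jig's own z axis and vertical below 0.08 rad and linear speed of each of jig, bracket below 0.02 m/s); the robot touches nothing.
It also fails if it takes over 54 s, if anything falls off the work surface, if the arm or the gripper's body presses on something with over 40 N, if the wrist force passes 120 N, or if a joint passes its speed limit or range.

ROBOT

A 6-joint arm with a two-finger parallel gripper is mounted at the origin on the work surface. World frame = base frame: x ahead of the robot, y to its left, z up, the work surface at z = 0. Lengths are in m, angles in rad, forces in N, time in s.
With the tool pointing down it reaches from about 0.3 to 0.875 m from the base axis. Payload 4.2 kg.
Tool frame: the origin (TCP) lies at the very end of the fingers, on their centre line; the grasp point (between the pads) lies 19 mm behind it; z points along the fingers, x is the direction in which the jaws open and shut, and the axes are right-handed (so a half turn about z gives the same grasp; the last joint's range is limited). The gripper opens to 85 mm and grips with 20 to 120 N. Pads are 22 mm wide; open, the fingers measure 114 mm over their backs; the gripper's body (76 mm by 85 mm) begins 54 mm behind the grasp point. The pads swing forward as they close: fully open they stand 13 mm farther back than shut.
Start: joints at [-1.331, 0.32, 1.565, -0, 1.257, -0.02], TCP at [0.148, -0.556, 0.192] pointing down, gripper open.
Joint ranges: [-3.11, 3.11], [-0.84, 2.01], [0.21, 2.61], [-1.34, 4.49], [0.05, 2.63], [-2.56, 2.56]. Speed limits (rad/s): [2.57, 2.57, 3.14, 3.14, 3.14, 3.14].

INTERFACE

Orientations are given as a unit quaternion [x, y, z, w].
In Python, from workcell import r gives the robot as it stands. The module is installed in compiled form; this text tells all that it offers.
- The arm moves only by the shell command python3 -m crank 'ROWS' [FORCE]. ROWS is JSON, a list of rows, each a list of 3 entries, a list of its own where there are three numbers: the shift along the tool's x, y, z in mm, then the turn about the tool's z in degrees, then the opening, from 0 (shut) to 1 (fully open). A call has 1 to 5 rows; each row shifts and turns the commanded pose from where the row before left it, along the tool's axes as they then stand; what a row does not reach is not made up. A row lasts 1/8 s, in which the tool goes at most 62.5 mm and 10.7 degrees, less where a joint would pass 70% of its speed; a pose out of reach is approached as far as the arm can. A call is refused whole if a number of a shift passes 62.5 or a number of a turn 10.7, either way. A call with a gripper value outside its range is refused whole. The fingers move at their own pace and stop on an object; FORCE is the grip in N (left out, the last holds). Time passes only in rows, so rows that do not move let the fingers close. It gives the time, the measured TCP pose, the force and the opening at its end, in the units of the state.
- r.state(): the state, without advancing time (a new reading comes with each control period).
- r.grab_frame(name): name is "scene" or "top" or "wrist"; returns (picture, depth): 384x512x3 uint8, red, green, blue; 384x512 float32, m along the optical axis (not along the pixel's ray), 0 where there is no reading.
- r.calibration(name): a dict with "K" (3x3 intrinsics, pixels), "xyz" and "attitude" of the camera in the world. Camera axes: x right, y down, z forward; pixel columns grow to the right and rows downward; lengths in m; the calibration is good to about 2 mm. The wrist camera is an equidistant fisheye: a pixel r from the principal point sees the ray r / f radians off the axis. A picture is of the moment at which its call begins: read the wrist's pose just before it. calibration takes no time and is no camera call; for the wrist camera it gives the pose at the moment of the call.
- r.hand_in(): hands the job in, once; it reports no verdict.
Trained networks look in the newest picture that a camera, given by its name, has taken for a name from the list of things; names that differ only in an ending like _2 or _b are one class to them, and where a whole thing is asked for, a point or a joint stands for the part that bears it (a point fixed in the world has none). Each returns a list of dicts, best first, with "confidence" (0 to 1); they miss things now and then, are a little off and sometimes report something else, mostly with a low value. They report only what shows in the picture. A call takes as long as a camera call. They do not tell look-alikes from the thing itself.
- r.regions_of(query, camera): "pixels" (384x512 bool, what is visible of it) and "bbox" ([centre column, centre row, width, height] in pixels, round what is visible of it).
The state is a dict: "time_s": time; "q": joint angles; "joint_vel": joint speeds; "effort": joint torques, N m; "tcp_pos": TCP position; "tcp_rot": TCP orientation; "contact_force": force on the tool from outside, world axes, zero at the start; "moment": the same for the moment, N m; "finger_gap": finger opening in m.
Only numpy, scipy, OpenCV 4.12 (cv2) and the standard library are available. Lean on these libraries where they do the work, as an engineer would, in place of code of your own. Each camera call takes 0.05 s, during which the arm holds its last target.

## Working session

There is one attempt and no reset: what is moved stays moved. The work goes in short steps, Python scripts to look and compute and a shell command to move; the robot and the scene stay as the last step left them, time stands still between calls to the robot, and variables do not carry over. Pictures are saved under pics/ and viewed, and the job is handed in when it is done.

```bash
mkdir -p pics; python3 - <<'E'
from workcell import r
import cv2,numpy as np
s=r.state();print({k:np.round(v,3).tolist() for k,v in s.items()})
for n in ["scene","top"]:
    im,d=r.grab_frame(n);cv2.imwrite(f"pics/{n}0.png",im[...,::-1]);np.save(f"pics/{n}0d.npy",d)
    c=r.calibration(n);print(n,{k:np.round(v,4).tolist() for k,v in c.items()})
E
```

```text
{'time_s': 0.0, 'q': [-1.331, 0.32, 1.566, 0.0, 1.257, -0.02], 'joint_vel': [0.001, 0.001, -0.0, -0.001, 0.0, 0.0], 'effort': [0.001, -41.552, -23.416, -0.0, 0.008, -0.0], 'tcp_pos': [0.148, -0.555, 0.191], 'tcp_rot': [0.793, -0.61, -0.001, -0.001], 'contact_force': [1.106, -0.158, -0.03], 'moment': [0.008, -0.006, 0.014], 'finger_gap': 0.086}
scene {'K': [[418.1998, 0.0, 258.1807], [0.0, 418.1998, 185.4831], [0.0, 0.0, 1.0]], 'xyz': [1.0338, -0.4774, 0.9649], 'attitude': [0.8399, 0.4276, -0.1501, -0.2986]}
top {'K': [[357.5077, 0.0, 256.8547], [0.0, 357.5077, 185.4971], [0.0, 0.0, 1.0]], 'xyz': [0.2948, -0.0128, 0.8756], 'attitude': [0.7085, -0.7022, 0.0474, -0.0522]}
```

View pics/scene0.png

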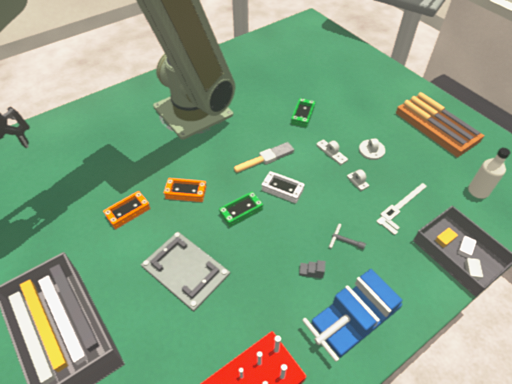

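View pics/top0.png

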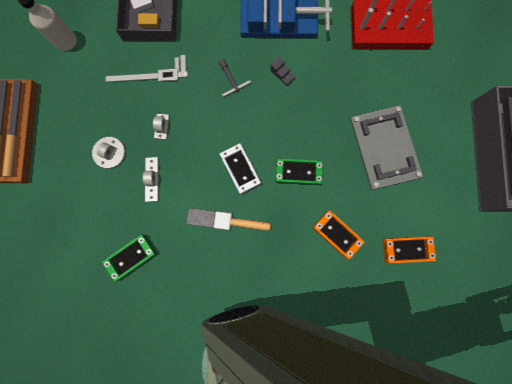

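Scene 0 and top 0: white jig at top (240,168), short bracket at (161,126), long bracket (151,178), round one (108,152), nest (386,148). Green and orange jigs are the decoys.

```bash
cat > h.py <<'E'
import numpy as np,cv2
from scipy.spatial.transform import Rotation as R
def cloud(d,c):
    K=c["K"];v,u=np.mgrid[:384,:512]
    P=np.stack([(u-K[0][2])/K[0][0]*d,(v-K[1][2])/K[1][1]*d,d],-1)
    return P@R.from_quat(c["attitude"]).as_matrix().T+np.array(c["xyz"])
def rect(pts):
    (c,s,a)=cv2.minAreaRect((pts[:,:2]*1000).astype(np.float32))
    if s[0]<s[1]: a+=90;s=s[::-1]
    return np.round(c,1),np.round(s,1),round((a+90)%180-90,1)
E
python3 - <<'E'
from workcell import r
from h import *
im,d=r.grab_frame("top");c=r.calibration("top");P=cloud(d,c)
cv2.imwrite("pics/top_crop.png",cv2.resize(im[90:220,90:290,::-1],None,fx=4,fy=4,interpolation=cv2.INTER_CUBIC))
for q in ["bracket","jig","nest"]:
  try:
    for o in r.regions_of(q,"top"):
        m=o["pixels"]&(d>0);p=P[m]
        print(q,round(o["confidence"],2),np.round(o["bbox"]),m.sum(),rect(p),"z pct",np.round(np.percentile(p[:,2],[5,25,50,75,95])*1000,1),"col",im[m].mean(0).round())
  except Exception as e: print(q,e)
print("bench z",[np.round(P[v,u]*1000,1) for u,v in [(200,100),(200,190),(330,140),(340,200)]])
E
```

```text
bracket 0.84 [159. 128.  16.  27.] 356 (array([566.7, 241.1]), array([65. , 40.6]), -2.3) z pct [ 4.7  9.6 13.5 39.9 46. ] col [148. 146. 139.]
jig 0.96 [336. 235.  50.  45.] 1185 (array([ 299. , -201.1]), array([116.9,  56.5]), 48.0) z pct [11.5 13.5 15.7 27.1 29.3] col [119.  75.  37.]
jig 0.93 [408. 250.  55.  25.] 1156 (array([ 267.4, -365.2]), array([110.8,  55. ]), -86.2) z pct [11.1 13.2 15.2 26.7 29.1] col [113.  68.  31.]
jig 0.55 [130. 258.  54.  40.] 1231 (array([242.8, 293.7]), array([111.2,  56.3]), -54.6) z pct [12.1 14.2 16.5 27.7 29.9] col [56. 93. 60.]
nest 0.61 [389. 147.  72.  82.] 4024 (array([ 520.9, -327.3]), array([194.3, 137.9]), 14.6) z pct [ 8.4 10.5 11.8 13.5 27.9] col [115. 116. 111.]
bench z [array([638.6, 141.3,   1.5]), array([406.1, 133.5,   3.8]), array([ 536.9, -189.7,   -2.3]), array([ 384.8, -210.9,   -0.4])]
```

View pics/top_crop.png

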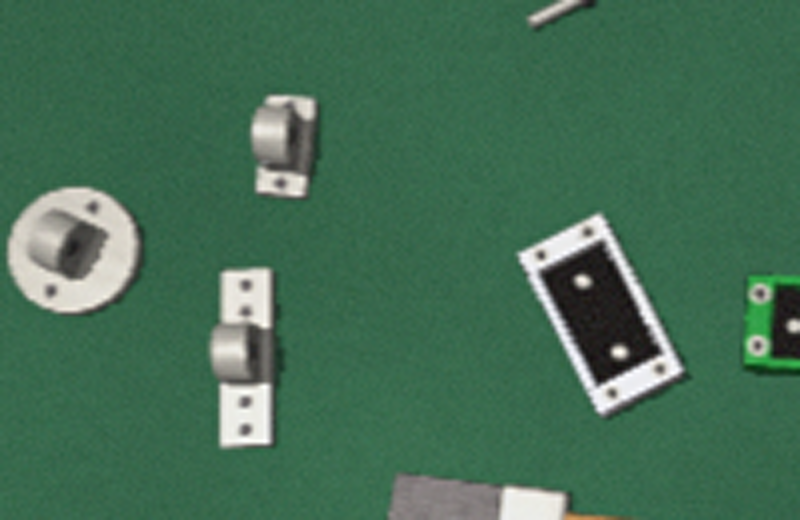

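The crop confirms the three brackets. The network missed the white jig, at (240,168), so I'll segment it by colour and height.

```bash
python3 - <<'E'
from workcell import r
from h import *
c=r.calibration("top");ds=[]
for i in range(4): im,d=r.grab_frame("top");ds.append(d)
d=np.median(ds,0);P=cloud(d,c);np.save("pics/P.npy",P)
hsv=cv2.cvtColor(im,cv2.COLOR_RGB2HSV)
v,u=np.mgrid[:384,:512]
def box(a,b,e,f): return (u>=a)&(u<=e)&(v>=b)&(v<=f)
nong=~((hsv[...,0]>50)&(hsv[...,0]<90)&(hsv[...,1]>60))
print("bench near jig",np.median(P[box(200,140,215,190)][:,2]),"br",np.median(P[box(175,110,190,150)][:,2]),"nest",np.median(P[box(330,120,348,160)][:,2]))
m=box(215,138,265,198)&(P[...,2]>.018);print("jig rim",rect(P[m]),np.median(P[m][:,2]))
m=box(215,138,265,198)&(hsv[...,1]<60)&(hsv[...,2]>120)&(P[...,2]>.018);print("jig rim white",rect(P[m]),m.sum())
m=box(145,108,172,142)&(P[...,2]>.030);print("lug",rect(P[m]),m.sum(),P[m].mean(0))
m=box(145,108,172,142)&(P[...,2]>.006)&(P[...,2]<.016)&nong;print("foot",rect(P[m]),m.sum(),P[m].mean(0))
m=box(340,95,430,195)&nong&(P[...,2]>.005)&(P[...,2]<.040);print("nest",rect(P[m]))
m=box(340,95,430,195)&(P[...,2]>.021);print("stops",rect(P[m]),m.sum())
E
```

```text
bench near jig 0.00010157180283731915 br 8.343952852801761e-05 nest -0.00043931334428992663
jig rim (array([458.5,  36.6]), array([110.2,  56. ]), 27.7) 0.027858139920576785
jig rim white (array([458.5,  36.6]), array([110.2,  56. ]), 27.7) 444
lug (array([566.1, 236.1]), array([33.9, 20.2]), -3.8) 134 [0.56350211 0.2353891  0.04143742]
foot (array([566.5, 236.3]), array([64.1, 30.1]), -2.9) 166 [0.56212393 0.2329539  0.01016784]
nest (array([ 518.6, -324.8]), array([189.9, 130.3]), 14.5)
stops (array([ 518.5, -324.8]), array([150.1,  96.4]), 14.5) 631
```

```bash
cat > go.py <<'E'
# usage: go.py x y z yaw   (mm,deg): remaining shift in tool axes (after turning) and turn
import sys
from workcell import r
from h import *
x,y,z,yaw=map(float,sys.argv[1:5])
s=r.state();M=R.from_quat(s["tcp_rot"]).as_matrix();p=np.array(s["tcp_pos"])*1000
cur=np.degrees(np.arctan2(M[1,0],M[0,0]));turn=-((yaw-cur+180)%360-180)
a=np.radians(yaw);d=np.array([x,y,z])-p
print("t",round(s["time_s"],2),"tcp",p.round(1),"yaw",cur.round(2),"tilt z",M[:,2].round(3),"q",np.round(s["q"],2),"gap",round(s["finger_gap"]*1000,1),"F",np.round(s["contact_force"],1))
print("turn",turn.round(2),"shift(after turn)",np.round([d[0]*np.cos(a)+d[1]*np.sin(a),d[0]*np.sin(a)-d[1]*np.cos(a),-d[2]],1))
E
python3 -m crank '[[[0,0,0],9,1],[[0,0,0],9,1],[[-54,-25,0],0,1],[[-54,-25,0],0,1],[[-54,-25,0],0,1]]'; python3 go.py 566.3 236.2 120 -93
```

```text
time_s: 1.12
tcp_pos: [0.232, -0.3965, 0.1923]
tcp_rot: [-0.687, 0.726, -0.0, 0.0]
contact_force: [0.5, -0.6, 0.7]
finger_gap: 0.0853
t 1.12 tcp [ 232.  -396.5  192.3] yaw -93.17 tilt z [ 0.001 -0.    -1.   ] q [-1.07  0.14  1.81  0.    1.19  0.56] gap 85.3 F [ 0.5 -0.6  0.7]
turn -0.17 shift(after turn) [-649.4 -300.7   72.3]
```

```bash
python3 -m crank '[[[-55,-26,0],0,1],[[-55,-26,0],0,1],[[-55,-26,0],0,1],[[-55,-26,0],0,1],[[-55,-26,0],0,1]]' >/dev/null;python3 -m crank '[[[-55,-26,0],0,1],[[-55,-26,0],0,1],[[-55,-26,0],0,1],[[-55,-26,0],0,1],[[-55,-26,20],0,1]]' >/dev/null;python3 go.py 566.3 236.2 120 -93
```

```text
t 2.38 tcp [522.3 138.1 174.1] yaw -93.08 tilt z [ 0.005  0.001 -1.   ] q [ 0.24  0.28  1.68 -0.    1.19  1.86] gap 85.5 F [ 0.2 -0.5 -0.7]
turn -0.08 shift(after turn) [-100.3  -38.8   54.1]
```

```bash
python3 -m crank '[[[-50,-19,25],0,1],[[-45,-19,25],0,1],[[0,0,0],0,1]]' >/dev/null;python3 go.py 566.3 236.2 120 -93
python3 - <<'E'
from workcell import r
import cv2
im,d=r.grab_frame("wrist");cv2.imwrite("pics/w1.png",im[...,::-1]);print(r.calibration("wrist"))
E
```

```text
t 2.75 tcp [562.9 230.9 119.8] yaw -92.92 tilt z [-0.004 -0.001 -1.   ] q [0.37 0.43 1.59 0.   1.13 1.99] gap 85.4 F [-0.1 -0.6 -1.3]
turn 0.08 shift(after turn) [-5.5 -3.1 -0.2]
{'K': array([[297.31863964,   0.        , 256.3195913 ],
       [  0.        , 297.31863964, 193.77943129],
       [  0.        ,   0.        ,   1.        ]]), 'xyz': array([0.63151036, 0.2270171 , 0.30197771]), 'attitude': array([-0.68227732,  0.71794071,  0.09948209, -0.09571895])}
```

View pics/w1.png

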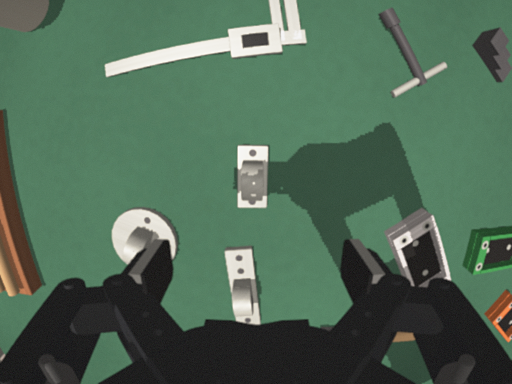

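The wrist view shows the short bracket at (252,177), between the fingers in column terms. I'll check its position with the fisheye model.

```bash
cat >> h.py <<'E'
def wcloud(d,c):
    K=c["K"];v,u=np.mgrid[:384,:512]
    x=(u-K[0][2])/K[0][0];y=(v-K[1][2])/K[1][1];th=np.hypot(x,y);k=np.tan(np.minimum(th,1.4))/np.maximum(th,1e-9)
    P=np.stack([x*k*d,y*k*d,d],-1)
    return P@R.from_quat(c["attitude"]).as_matrix().T+np.array(c["xyz"])
E
python3 - <<'E'
from workcell import r
from h import *
c=r.calibration("wrist");im,d=r.grab_frame("wrist");P=wcloud(d,c)
v,u=np.mgrid[:384,:512];b=(u>225)&(u<280)&(v>135)&(v<215)
nong=im[...,0].astype(int)>im[...,1]-12
print("bench",np.median(P[b&~nong][:,2]))
for lo,hi in [(.03,.06),(.006,.06)]:
    m=b&(P[...,2]>lo)&(P[...,2]<hi);print(rect(P[m]),m.sum())
E
```

```text
bench -0.0007237007787706529
(array([567.5, 235.5]), array([33.5, 20. ]), -3.7) 810
(array([566.6, 235.5]), array([63.4, 30. ]), -3.8) 1825
```

```bash
python3 -m crank '[[[-5,-3.5,30],0.5,1],[[0,0,30],0,1],[[0,0,0],0,1]]' >/dev/null;python3 go.py 566.7 235.8 20 -93.5
```

```text
t 3.23 tcp [565.5 231.4  62. ] yaw -93.7 tilt z [-0.003 -0.002 -1.   ] q [ 0.37  0.48  1.66 -0.    1.01  2.01] gap 85.2 F [ 0.9  0.3 -0.3]
turn -0.2 shift(after turn) [-4.5 -0.9 42. ]
```

```bash
python3 -m crank '[[[-4.5,-1,20],0,1],[[0,0,10],0,1],[[0,0,0],0,1]]' >/dev/null;python3 go.py 566.7 235.8 20 -93.5;python3 -m crank '[[[0,0,0],0,1]]' >/dev/null;python3 go.py 566.7 235.8 20 -93.5
```

```text
t 3.6 tcp [568.4 237.2  33.4] yaw -93.64 tilt z [ 0. -0. -1.] q [ 0.38  0.52  1.68 -0.    0.95  2.01] gap 85.6 F [ 0.5 -0.5 -0.5]
turn -0.14 shift(after turn) [ 1.5  1.6 13.4]
t 3.73 tcp [569.  237.7  33.9] yaw -93.63 tilt z [ 0.002  0.    -1.   ] q [ 0.38  0.52  1.68 -0.    0.95  2.01] gap 85.5 F [ 0.5 -1.3  0.9]
turn -0.13 shift(after turn) [ 2.   2.2 13.9]
```

```bash
python3 -m crank '[[[1.5,2,13],0,1],[[0,0,0],0,1]]' >/dev/null;python3 go.py 566.7 235.8 20 -93.5;python3 -m crank '[[[0,0,0],0,0],[[0,0,0],0,0],[[0,0,0],0,0],[[0,0,0],0,0],[[0,0,0],0,0]]' 40;python3 go.py 566.7 235.8 20 -93.5
```

```text
t 3.98 tcp [565.  235.8  18.6] yaw -93.62 tilt z [-0.003 -0.001 -1.   ] q [ 0.38  0.53  1.7  -0.    0.91  2.01] gap 85.1 F [-0.2 -0.   0.1]
turn -0.12 shift(after turn) [-0.1 -1.7 -1.4]
time_s: 4.6
tcp_pos: [0.5663, 0.2364, 0.0198]
tcp_rot: [-0.684, 0.729, -0.0, 0.0]
contact_force: [-0.1, 0.2, -1.3]
finger_gap: 0.0002
t 4.6 tcp [566.3 236.4  19.8] yaw -93.61 tilt z [ 0. -0. -1.] q [ 0.38  0.53  1.7  -0.    0.91  2.01] gap 0.2 F [-0.1  0.2 -1.3]
turn -0.11 shift(after turn) [ 0.6 -0.4 -0.2]
```

Fingers closed fully with gap 0, so they missed the lug. Looking.

```bash
python3 - <<'E'
from workcell import r
import cv2,numpy as np
im,d=r.grab_frame("wrist");a=im[...,::-1]
im,d=r.grab_frame("scene");b=cv2.resize(im[100:228,280:450,::-1],(512,384),interpolation=cv2.INTER_CUBIC)
cv2.imwrite("pics/w2.png",cv2.resize(np.hstack([a,b]),(800,300)))
E
```

```text
(no output)
```

View pics/w2.png

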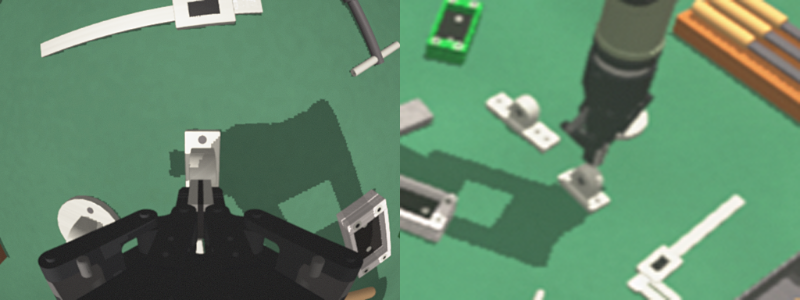

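The wrist view shows the shut fingertips (about (257,237) full scale) behind or above the lug; I'll measure both in the scene and wrist clouds.

```bash
python3 - <<'E'
from workcell import r
from h import *
for n in ["wrist","scene","top"]:
    c=r.calibration(n);im,d=r.grab_frame(n);P=wcloud(d,c) if n=="wrist" else cloud(d,c)
    near=(np.hypot(P[...,0]-.566,P[...,1]-.236)<.09)&(d>0)
    dark=im.max(2)<75
    m=near&dark&(P[...,2]>.008)&(P[...,2]<.16)
    print(n,"dark",m.sum())
    for z in np.arange(0.01,.12,.01):
        k=m&(abs(P[...,2]-z)<.005)
        if k.sum()>3: print(" z",round(z,3),k.sum(),np.round(P[k].mean(0)*1000),np.round(np.ptp(P[k],axis=0)*1000))
    k=near&(im.min(2)>85)&(P[...,2]>.005)&(P[...,2]<.06);print(" bright",k.sum(),rect(P[k]) if k.sum()>5 else "")
    K=c["K"]
    for q in [(.566,.236,.02),(.566,.236,.046)]:
        x=R.from_quat(c["attitude"]).as_matrix().T@(np.array(q)-c["xyz"]);
        if n=="wrist":
            th=np.arctan2(np.hypot(x[0],x[1]),x[2]);g=th/np.hypot(x[0],x[1]);print(" proj",np.round([K[0][0]*x[0]*g+K[0][2],K[1][1]*x[1]*g+K[1][2]],0))
        else: print(" proj",np.round([K[0][0]*x[0]/x[2]+K[0][2],K[1][1]*x[1]/x[2]+K[1][2]],0))
    cv2.imwrite(f"pics/m_{n}.png",im[...,::-1])
E
```

```text
wrist dark 37272
 z 0.06 6 [577. 236.  64.] [1. 2. 1.]
 z 0.07 270 [574. 237.  70.] [ 6. 26. 10.]
 z 0.08 323 [574. 237.  80.] [ 6. 27. 10.]
 z 0.09 231 [573. 237.  90.] [22. 27. 10.]
 z 0.1 1128 [573. 236. 101.] [26. 61. 10.]
 z 0.11 3872 [573. 237. 111.] [27. 78. 10.]
 bright 3020 (array([537.5, 237.4]), array([122.6,  30.2]), -3.5)
 proj [258. 220.]
 proj [259. 236.]
scene dark 254
 z 0.07 4 [568. 224.  71.] [8. 3. 7.]
 z 0.08 7 [568. 223.  79.] [11.  2.  6.]
 z 0.09 5 [571. 222.  89.] [5. 2. 7.]
 z 0.1 4 [575. 228. 102.] [ 6. 17.  9.]
 z 0.11 40 [572. 223. 111.] [25. 55.  9.]
 bright 281 (array([556.5, 270.7]), array([154.7, 106.8]), -5.1)
 proj [359. 177.]
 proj [360. 172.]
top dark 342
 z 0.03 8 [567. 226.  32.] [20.  2.  7.]
 z 0.07 10 [558. 235.  71.] [ 5. 26.  9.]
 z 0.08 11 [558. 235.  80.] [ 5. 26.  7.]
 z 0.09 10 [557. 234.  91.] [ 5. 19.  8.]
 z 0.1 10 [555. 234. 101.] [ 6. 29.  8.]
 z 0.11 44 [557. 229. 110.] [18. 64. 10.]
 bright 252 (array([535.4, 239.6]), array([118.4,  31.1]), -15.6)
 proj [160. 125.]
 proj [157. 122.]
```

```bash
python3 - <<'E'
import cv2,numpy as np
w=cv2.imread("pics/m_wrist.png")[130:280,160:360];s=cv2.imread("pics/m_scene.png")[130:205,310:410]
cv2.imwrite("pics/z.png",np.hstack([cv2.resize(w,(400,300),interpolation=2),cv2.resize(s,(400,300),interpolation=2)]))
E
```

```text
(no output)
```

View pics/z.png

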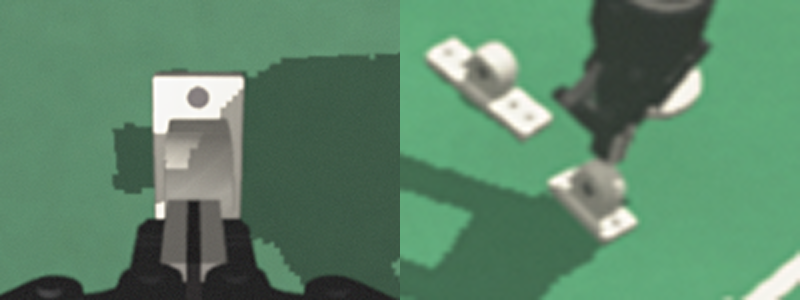

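```bash
python3 - <<'E'
from workcell import r
from h import *
c=r.calibration("wrist");im,d=r.grab_frame("wrist");P=wcloud(d,c)
for v in range(205,275,4): print(v,[(np.round(P[v,u]*1000).astype(int).tolist(),im[v,u].tolist()) for u in (248,264)])
print(r.state()["tcp_pos"])
E
```

```text
205 [([582, 241, 36], [182, 179, 166]), ([581, 232, 36], [126, 124, 116])]
209 [([580, 241, 38], [197, 192, 180]), ([579, 232, 38], [131, 127, 119])]
213 [([579, 241, 42], [209, 204, 190]), ([578, 232, 41], [141, 138, 128])]
217 [([576, 241, 41], [146, 141, 134]), ([576, 232, 42], [147, 145, 134])]
221 [([574, 241, 43], [156, 153, 144]), ([574, 232, 43], [153, 150, 141])]
225 [([572, 242, 44], [166, 162, 152]), ([572, 233, 44], [161, 156, 148])]
229 [([570, 242, 44], [147, 145, 136]), ([570, 233, 45], [147, 144, 136])]
233 [([577, 241, 67], [103, 100, 96]), ([576, 233, 66], [104, 102, 96])]
237 [([577, 241, 71], [101, 98, 94]), ([577, 233, 72], [101, 99, 92])]
241 [([577, 240, 77], [104, 102, 96]), ([576, 233, 75], [102, 100, 94])]
245 [([577, 240, 80], [102, 101, 95]), ([576, 233, 80], [103, 101, 96])]
249 [([577, 240, 85], [102, 99, 94]), ([576, 233, 84], [103, 100, 94])]
253 [([577, 240, 88], [104, 101, 97]), ([577, 233, 88], [104, 101, 96])]
257 [([577, 240, 92], [102, 100, 94]), ([577, 233, 93], [103, 101, 97])]
261 [([577, 240, 96], [120, 115, 111]), ([577, 234, 96], [120, 117, 112])]
265 [([578, 240, 100], [43, 42, 42]), ([578, 234, 101], [71, 70, 67])]
269 [([579, 240, 104], [32, 31, 30]), ([577, 234, 103], [32, 31, 32])]
273 [([578, 240, 106], [40, 39, 40]), ([578, 234, 106], [25, 28, 29])]
[0.56628076 0.23636991 0.01974297]
```

Reported TCP z is 20 mm, yet both the wrist and scene clouds put the shut fingertips at z≈64 mm, above the lug. x and y agree. So the readout looks about 44 mm off in z. I'll open, go down in a step, and measure the tips again.

```bash
cat > tip.py <<'E'
from workcell import r
from h import *
import sys
s=r.state();c=r.calibration("wrist");im,d=r.grab_frame("wrist");P=wcloud(d,c)
t=np.array(s["tcp_pos"])
M=R.from_quat(s["tcp_rot"]).as_matrix()
L=(P-t)@M*1000   # tool frame
# finger points: within +-14mm in tool y, z tool < -20
g=s["finger_gap"]*1000
m=(d>0)&(abs(L[...,1])<16)&(abs(abs(L[...,0])-g/2-7)<9)&(L[...,2]>-75)&(L[...,2]<30)&(P[...,2]>.0)
print("tcp z",t[2]*1000,"gap",g,"cam z",np.round(c["xyz"],4))
h,e=np.histogram(P[m][:,2]*1000,np.arange(-10,130,5));print(list(zip(e.astype(int).tolist(),h.tolist())))
cv2.imwrite(sys.argv[1],im[...,::-1])
E
python3 -m crank '[[[0,0,0],0,1],[[0,0,0],0,1],[[0,0,0],0,1],[[0,0,0],0,1]]'>/dev/null; python3 tip.py pics/w3.png; python3 -m crank '[[[0,0,15],0,1],[[0,0,0],0,1]]' ; python3 tip.py pics/w4.png
```

```text
tcp z 19.737364034635608 gap 72.6579018148907 cam z [0.6345 0.2331 0.2007]
[(-10, 0), (-5, 0), (0, 282), (5, 0), (10, 0), (15, 0), (20, 0), (25, 0), (30, 0), (35, 0), (40, 0), (45, 0), (50, 0), (55, 0), (60, 0), (65, 124), (70, 321), (75, 407), (80, 474), (85, 503), (90, 537), (95, 0), (100, 0), (105, 0), (110, 0), (115, 0), (120, 0)]
time_s: 5.7
tcp_pos: [0.5649, 0.2358, 0.003]
tcp_rot: [-0.684, 0.729, 0.001, -0.002]
contact_force: [-0.1, -0.4, -0.6]
finger_gap: 0.0852
tcp z 2.9587794939961443 gap 85.20544062463273 cam z [0.6337 0.2328 0.1836]
[(-10, 0), (-5, 0), (0, 276), (5, 0), (10, 0), (15, 0), (20, 0), (25, 0), (30, 0), (35, 0), (40, 0), (45, 0), (50, 21), (55, 284), (60, 428), (65, 486), (70, 546), (75, 353), (80, 0), (85, 0), (90, 0), (95, 0), (100, 0), (105, 0), (110, 0), (115, 0), (120, 0)]
```

View pics/w4.png

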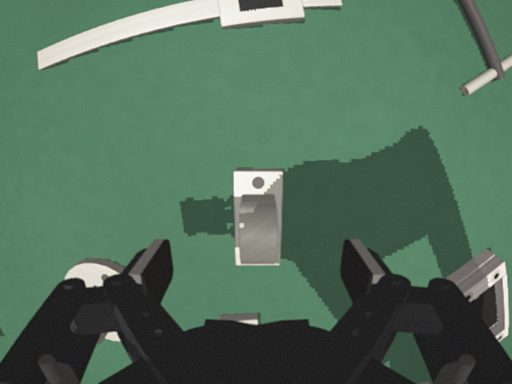

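The tips moved down with the command and stay about 42 mm (when shut) above the reported TCP; the picture's shadows agree, with the lug at (258,230) well below the fingers. I'll work with z_tip ≈ z_tcp + 42.

```bash
python3 -m crank '[[[0,0,14],0,1],[[0,0,11],0,1],[[0,0,0],0,1]]' ; python3 tip.py pics/w5.png; python3 go.py 566.7 236 -24 -93.5
```

```text
time_s: 6.12
tcp_pos: [0.5652, 0.2359, -0.0217]
tcp_rot: [-0.684, 0.729, 0.001, -0.001]
contact_force: [-0.2, -0.5, 0.8]
finger_gap: 0.0851
tcp z -21.749207095689226 gap 85.11885167816018 cam z [0.6339 0.2329 0.159 ]
[(-10, 0), (-5, 0), (0, 291), (5, 0), (10, 0), (15, 0), (20, 0), (25, 18), (30, 240), (35, 445), (40, 483), (45, 556), (50, 372), (55, 0), (60, 0), (65, 0), (70, 0), (75, 0), (80, 0), (85, 0), (90, 0), (95, 0), (100, 0), (105, 0), (110, 0), (115, 0), (120, 0)]
t 6.17 tcp [565.8 236.2 -21. ] yaw -93.61 tilt z [-0.001 -0.001 -1.   ] q [ 0.38  0.58  1.73 -0.    0.83  2.01] gap 85.4 F [0.6 0.3 0.3]
turn -0.11 shift(after turn) [ 0.1 -0.9  3. ]
```

View pics/w5.png

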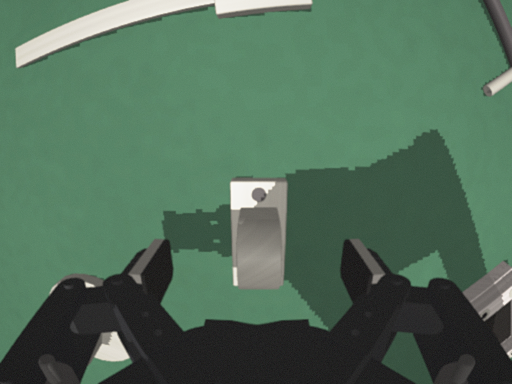

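Open tips at z≈30, either side of the lug at (259,240). Closing.

```bash
python3 -m crank '[[[0,0,0],0,0],[[0,0,0],0,0],[[0,0,0],0,0],[[0,0,0],0,0],[[0,0,0],0,0]]' 50;  python3 tip.py pics/w6.png
```

```text
time_s: 6.8
tcp_pos: [0.5666, 0.2364, -0.0198]
tcp_rot: [-0.684, 0.729, -0.0, 0.0]
contact_force: [-0.2, -0.0, 3.1]
finger_gap: 0.0194
tcp z -19.838340986032094 gap 19.35065705011 cam z [0.6346 0.2331 0.1611]
[(-10, 0), (-5, 0), (0, 97), (5, 228), (10, 24), (15, 0), (20, 43), (25, 173), (30, 213), (35, 373), (40, 630), (45, 384), (50, 306), (55, 40), (60, 0), (65, 0), (70, 0), (75, 0), (80, 0), (85, 0), (90, 0), (95, 0), (100, 0), (105, 0), (110, 0), (115, 0), (120, 0)]
```

View pics/w6.png

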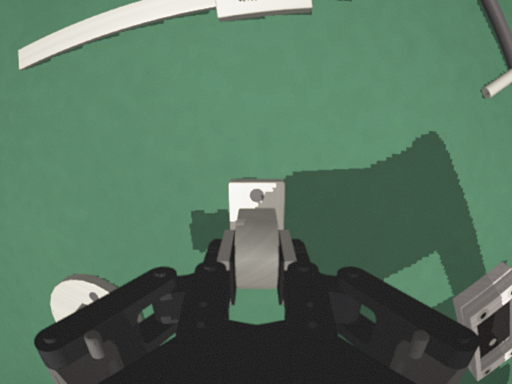

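Gripped (gap 19.4 mm, tips at z≈22). Lifting.

```bash
python3 -m crank '[[[0,0,-25],0,0],[[0,0,-40],0,0],[[0,0,-25],-10.4,0],[[0,0,0],-10.4,0],[[0,0,0],-10.4,0]]'; python3 go.py 458.5 36.6 70 -62.3
```

```text
time_s: 7.48
tcp_pos: [0.5657, 0.2362, 0.0694]
tcp_rot: [0.857, -0.516, -0.0, 0.0]
contact_force: [0.9, -0.2, -2.7]
finger_gap: 0.0194
t 7.47 tcp [565.7 236.2  69.4] yaw -62.07 tilt z [-0.001 -0.    -1.   ] q [0.38 0.48 1.65 0.   1.02 1.46] gap 19.4 F [ 0.9 -0.2 -2.7]
turn 0.23 shift(after turn) [126.9 187.7  -0.6]
```

```bash
python3 -m crank '[[[31,47,0],0,0],[[32,47,0],0.2,0],[[32,47,0],0,0],[[32,47,0],0,0],[[0,0,0],0,0]]'; python3 - <<'E'
from workcell import r
from h import *
c=r.calibration("wrist");s=r.state();im,d=r.grab_frame("wrist");P=wcloud(d,c)
cv2.imwrite("pics/w7.png",im[...,::-1])
m=(d>0)&(np.hypot(P[...,0]-.4585,P[...,1]-.0366)<.09)&(im.min(2)>100)&(P[...,2]>.018)&(P[...,2]<.036);print("jig rim",rect(P[m]),m.sum())
im,d=r.grab_frame("top");P=cloud(d,r.calibration("top"));cv2.imwrite("pics/t7.png",cv2.resize(im[90:220,160:330,::-1],(680,520)))
E
python3 go.py 458.5 36.6 10 -62.3
```

```text
time_s: 8.1
tcp_pos: [0.4546, 0.0344, 0.069]
tcp_rot: [0.853, -0.521, -0.002, 0.001]
contact_force: [0.1, 0.2, -2.6]
finger_gap: 0.0192
jig rim (array([466.2,  40. ]), array([91.1, 56.6]), 28.1) 2662
t 8.2 tcp [458.   36.6  69.6] yaw -62.71 tilt z [ 0.  0. -1.] q [0.05 0.26 2.   0.   0.88 1.15] gap 18.8 F [-0.2 -0.6 -3.6]
turn -0.41 shift(after turn) [ 0.3 -0.5 59.6]
```

View pics/w7.png

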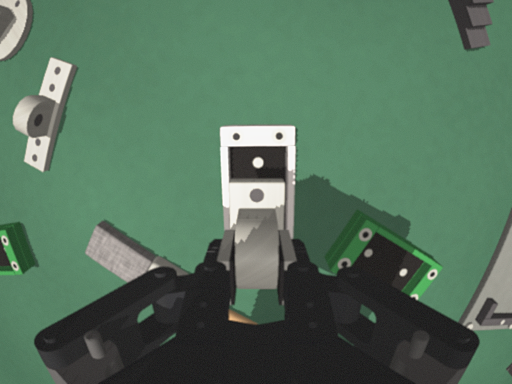

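The wrist view shows the foot (256,195) lined up over the pocket (258,160), jig rim columns 221–296. Lowering.

```bash
python3 -m crank '[[[0,0,30],0,0],[[0,0,22],0,0],[[0,0,0],0,0],[[0,0,0],0,0]]'; python3 go.py 458.3 36.3 -5 -62.3; python3 tip.py pics/w8.png
```

```text
time_s: 8.7
tcp_pos: [0.4592, 0.0376, 0.0182]
tcp_rot: [0.855, -0.519, 0.001, -0.0]
contact_force: [0.0, -0.2, -2.5]
finger_gap: 0.0188
t 8.7 tcp [459.2  37.6  18.2] yaw -62.56 tilt z [ 0.001  0.    -1.   ] q [ 0.06  0.34  2.06 -0.    0.74  1.15] gap 18.8 F [ 0.  -0.2 -2.5]
turn -0.26 shift(after turn) [ 0.8  1.4 23.2]
tcp z 18.24352763267426 gap 18.845418133958695 cam z [0.5195 0.0703 0.1993]
[(-10, 0), (-5, 0), (0, 0), (5, 0), (10, 546), (15, 70), (20, 70), (25, 325), (30, 0), (35, 0), (40, 1), (45, 235), (50, 0), (55, 0), (60, 101), (65, 189), (70, 252), (75, 438), (80, 662), (85, 296), (90, 222), (95, 0), (100, 0), (105, 0), (110, 0), (115, 0), (120, 0)]
```

View pics/w8.png

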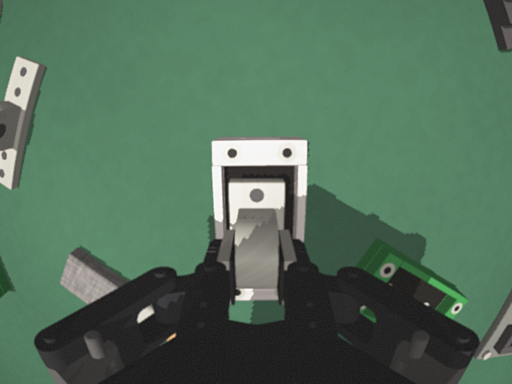

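```bash
python3 -m crank '[[[1,1,10],0,0],[[0,0,8],0,0],[[0,0,0],0,0]]'; python3 -m crank '[[[0,0,3],0,0],[[0,0,0],0,0]]';python3 go.py 458.3 36.3 -5 -62.3; python3 tip.py pics/w9.png
```

```text
time_s: 9.12
tcp_pos: [0.457, 0.0355, -0.0009]
tcp_rot: [0.854, -0.52, -0.001, 0.001]
contact_force: [-0.2, 0.3, -1.9]
finger_gap: 0.019
time_s: 9.38
tcp_pos: [0.4576, 0.0356, -0.0033]
tcp_rot: [0.854, -0.52, -0.0, 0.0]
contact_force: [0.1, -1.3, -2.7]
finger_gap: 0.0187
t 9.38 tcp [457.6  35.6  -3.3] yaw -62.62 tilt z [-0. -0. -1.] q [ 0.05  0.37  2.08 -0.    0.69  1.15] gap 18.7 F [ 0.1 -1.3 -2.7]
turn -0.32 shift(after turn) [-0.3 -0.9  1.7]
tcp z -3.3334809613558907 gap 18.690961711755204 cam z [0.5183 0.0682 0.1776]
[(-10, 0), (-5, 0), (0, 0), (5, 0), (10, 671), (15, 78), (20, 110), (25, 458), (30, 0), (35, 14), (40, 142), (45, 193), (50, 312), (55, 517), (60, 614), (65, 271), (70, 137), (75, 0), (80, 0), (85, 0), (90, 0), (95, 0), (100, 0), (105, 0), (110, 0), (115, 0), (120, 0)]
```

View pics/w9.png

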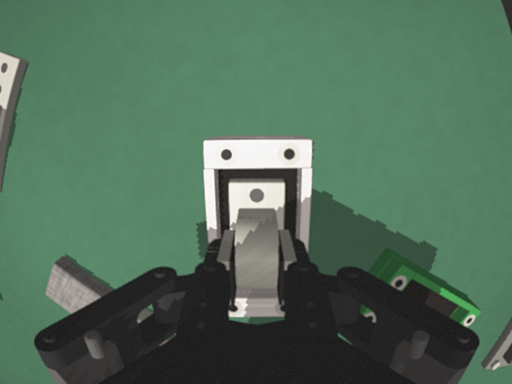

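Foot is inside the pocket walls (columns 215–300). Down to contact.

```bash
python3 -m crank '[[[0,0,1.5],0,0],[[0,0,0],0,0]]'; python3 -m crank '[[[0,0,1.5],0,0],[[0,0,0],0,0]]'; python3 go.py 458.3 36.3 -5 -62.3
```

```text
time_s: 9.68
tcp_pos: [0.4576, 0.0356, -0.0047]
tcp_rot: [0.854, -0.52, 0.0, 0.0]
contact_force: [-0.4, -0.0, -3.1]
finger_gap: 0.0195
time_s: 9.93
tcp_pos: [0.4579, 0.0356, -0.0059]
tcp_rot: [0.854, -0.52, 0.0, -0.0]
contact_force: [0.4, 0.3, 2.4]
finger_gap: 0.0192
t 9.93 tcp [457.9  35.6  -5.9] yaw -62.62 tilt z [ 0. -0. -1.] q [ 0.05  0.37  2.09 -0.    0.68  1.15] gap 19.2 F [0.4 0.3 2.4]
turn -0.32 shift(after turn) [-0.4 -0.7 -0.9]
```

Contact (force swung from −3 to +2.4 N at the expected height). Releasing.

```bash
python3 -m crank '[[[0,0,0],0,1],[[0,0,0],0,1],[[0,0,0],0,1],[[0,0,0],0,1],[[0,0,0],0,1]]';python3 -m crank '[[[0,0,-25],0,1],[[0,0,-25],0,1],[[0,0,0],0,1],[[0,0,0],0,1]]'; python3 - <<'E'
from workcell import r
from h import *
c=r.calibration("wrist");im,d=r.grab_frame("wrist");P=wcloud(d,c)
cv2.imwrite("pics/w10.png",im[...,::-1])
n=(d>0)&(np.hypot(P[...,0]-.4585,P[...,1]-.0366)<.075)
m=n&(im.min(2)>90)&(P[...,2]>.020)&(P[...,2]<.036);print("jig",rect(P[m]),m.sum())
m=n&(P[...,2]>.045)&(P[...,2]<.07);print("lug",rect(P[m]),m.sum(),P[m][:,2].max())
v,u=np.mgrid[:384,:512]
m=n&(im.min(2)>120)&(P[...,2]>.015)&(P[...,2]<.027);print("foot z",np.median(P[m][:,2]),m.sum())
E
python3 go.py 458.3 36.3 -35 -62.3
```

```text
time_s: 10.55
tcp_pos: [0.4577, 0.0356, -0.0062]
tcp_rot: [0.854, -0.52, 0.0, 0.0]
contact_force: [-0.0, 0.3, -0.2]
finger_gap: 0.0855
time_s: 11.05
tcp_pos: [0.4571, 0.0356, 0.0432]
tcp_rot: [0.854, -0.52, -0.0, 0.0]
contact_force: [-0.6, 0.4, -0.4]
finger_gap: 0.0855
jig (array([457.9,  35.7]), array([110.7,  56.6]), 27.8) 6685
lug (array([459.5,  37.5]), array([32., 20.]), 27.7) 1664 0.060980981427188
foot z 0.024270058232738576 2904
t 11.1 tcp [456.9  35.5  42.9] yaw -62.62 tilt z [-0.002 -0.    -1.   ] q [ 0.05  0.3   2.03 -0.    0.81  1.15] gap 85.6 F [-0.3  0.1  0.4]
turn -0.32 shift(after turn) [-0.  -1.6 77.9]
```

View pics/w10.png

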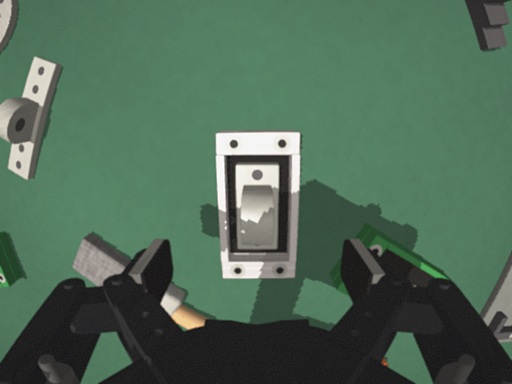

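Bracket seated: foot top at 24 mm (underside 14), lug top 61, centred within about 2.5 mm. Checking finger room around the jig (green look-alike on the right at (375,240)).

```bash
python3 - <<'E'
from workcell import r
from h import *
c=r.calibration("top");ds=[]
P=np.load("pics/P.npy")
a=np.radians(-62.2);D=(P[...,:2]-[.4579,.0357])*1000
X=D[...,0]*np.cos(a)+D[...,1]*np.sin(a);Y=D[...,0]*np.sin(a)-D[...,1]*np.cos(a)
for y0 in range(-50,50,10):
    m=(Y>=y0)&(Y<y0+10)&(P[...,2]>.008)&(P[...,2]<.06)&(abs(X)>33)
    x=X[m];print(y0,"right min",x[x>0].min().round() if (x>0).any() else None,"left",x[x<0].max().round() if (x<0).any() else None)
E
python3 go.py 457.9 35.7 -38 -62.2
```

```text
-50 right min None left -206.0
-40 right min None left -210.0
-30 right min None left -215.0
-20 right min None left None
-10 right min None left None
0 right min 308.0 left None
10 right min 304.0 left None
20 right min 85.0 left None
30 right min 79.0 left -138.0
40 right min 73.0 left -124.0
t 11.1 tcp [456.9  35.5  42.9] yaw -62.62 tilt z [-0.002 -0.    -1.   ] q [ 0.05  0.3   2.03 -0.    0.81  1.15] gap 85.6 F [-0.3  0.1  0.4]
turn -0.42 shift(after turn) [ 0.3 -1.  80.9]
```

```bash
python3 -m crank '[[[0,-1,30],-0.4,1],[[0,0,25],0,1],[[0,0,15],0,1],[[0,0,0],0,1]]'; python3 go.py 457.9 35.7 -38 -62.2; python3 tip.py pics/w11.png
```

```text
time_s: 11.6
tcp_pos: [0.4568, 0.036, -0.0279]
tcp_rot: [0.856, -0.517, -0.002, 0.001]
contact_force: [0.4, -0.2, 0.4]
finger_gap: 0.0853
t 11.6 tcp [456.8  36.  -27.9] yaw -62.21 tilt z [-0.005 -0.    -1.   ] q [ 0.05  0.41  2.11 -0.    0.63  1.14] gap 85.3 F [ 0.4 -0.2  0.4]
turn -0.01 shift(after turn) [ 0.8 -0.9 10.1]
tcp z -27.92725721670753 gap 85.26135110992936 cam z [0.5181 0.0691 0.1527]
[(-10, 0), (-5, 0), (0, 261), (5, 0), (10, 0), (15, 0), (20, 54), (25, 311), (30, 456), (35, 508), (40, 558), (45, 234), (50, 0), (55, 0), (60, 0), (65, 0), (70, 0), (75, 0), (80, 0), (85, 0), (90, 0), (95, 0), (100, 0), (105, 0), (110, 0), (115, 0), (120, 0)]
```

```bash
python3 -m crank '[[[0,0,10],0,1],[[0,0,0],0,1]]'; python3 -m crank '[[[0,0,0],0,0],[[0,0,0],0,0],[[0,0,0],0,0],[[0,0,0],0,0]]' 70; python3 go.py 457.9 35.7 -38 -62.2; python3 tip.py pics/w12.png
```

```text
time_s: 11.9
tcp_pos: [0.4582, 0.036, -0.0366]
tcp_rot: [0.856, -0.517, -0.0, 0.0]
contact_force: [-0.7, 0.1, 0.1]
finger_gap: 0.085
time_s: 12.4
tcp_pos: [0.4592, 0.0358, -0.0354]
tcp_rot: [0.856, -0.516, 0.001, -0.0]
contact_force: [-0.5, -1.4, 5.0]
finger_gap: 0.0549
t 12.4 tcp [459.2  35.8 -35.4] yaw -62.18 tilt z [ 0.002 -0.    -1.   ] q [ 0.05  0.42  2.11 -0.    0.6   1.14] gap 54.9 F [-0.5 -1.4  5. ]
turn 0.02 shift(after turn) [-0.5  1.2  2.6]
tcp z -35.37507371522105 gap 54.85154431062619 cam z [0.5193 0.069  0.1456]
[(-10, 0), (-5, 0), (0, 85), (5, 0), (10, 45), (15, 138), (20, 175), (25, 864), (30, 475), (35, 453), (40, 0), (45, 0), (50, 0), (55, 0), (60, 0), (65, 0), (70, 0), (75, 0), (80, 0), (85, 0), (90, 0), (95, 0), (100, 0), (105, 0), (110, 0), (115, 0), (120, 0)]
```

View pics/w12.png

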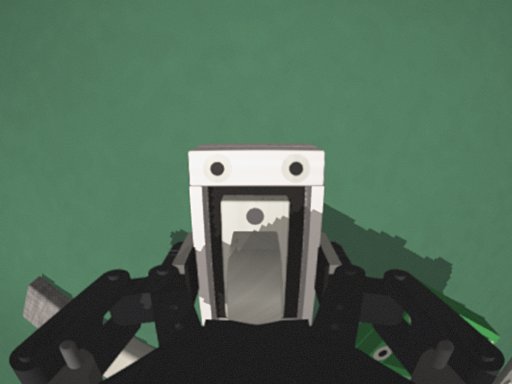

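Pads are on both jig sides (columns ~185 and ~330), tips at ≈12 mm. Lifting.

```bash
python3 -m crank '[[[0,0,-12],0,0],[[0,0,-20],0,0],[[0,0,-25],0,0],[[0,0,-15],6.6,0],[[0,0,0],6.7,0]]'; python3 go.py 518.6 -324.8 35 -75.5;python3 tip.py pics/w13.png
```

```text
time_s: 13.08
tcp_pos: [0.4588, 0.0362, 0.037]
tcp_rot: [0.789, -0.614, 0.001, -0.001]
contact_force: [0.3, -0.0, -7.0]
finger_gap: 0.0544
t 13.07 tcp [458.8  36.2  37. ] yaw -75.73 tilt z [ 0.002  0.    -1.   ] q [0.05 0.31 2.04 0.   0.79 1.38] gap 54.4 F [ 0.3 -0.  -7. ]
turn -0.23 shift(after turn) [364.4  32.5   2. ]
tcp z 37.03636416309396 gap 54.428899308642556 cam z [0.5247 0.0541 0.2181]
[(-10, 0), (-5, 0), (0, 0), (5, 0), (10, 0), (15, 0), (20, 0), (25, 0), (30, 0), (35, 0), (40, 0), (45, 0), (50, 0), (55, 0), (60, 0), (65, 0), (70, 0), (75, 0), (80, 14), (85, 94), (90, 158), (95, 651), (100, 583), (105, 509), (110, 175), (115, 0), (120, 0)]
```

View pics/w13.png

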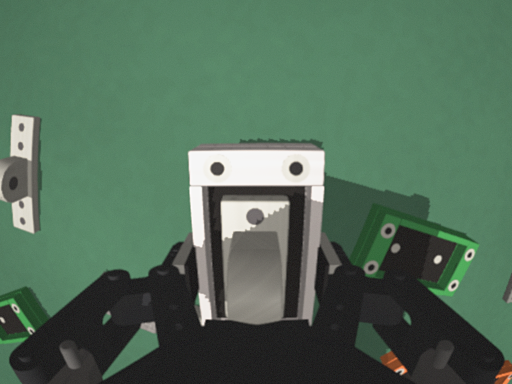

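Jig is lifted with the bracket seated (load −7 N, no tilt). Moving over to the nest.

```bash
python3 -m crank '[[[25,2,0],0,0],[[45,4,0],0,0],[[45,4,0],0,0],[[45,4,0],0,0],[[45,4,0],0,0]]' >/dev/null; python3 -m crank '[[[45,4,0],0,0],[[45,4,0],0,0],[[40,4,0],0,0],[[25,2,0],0,0],[[0,0,0],0,0]]'; python3 go.py 518.6 -324.8 35 -75.5; python3 - <<'E'
from workcell import r
from h import *
c=r.calibration("wrist");im,d=r.grab_frame("wrist");P=wcloud(d,c)
cv2.imwrite("pics/w14.png",im[...,::-1])
E
```

```text
time_s: 14.38
tcp_pos: [0.5172, -0.322, 0.035]
tcp_rot: [0.79, -0.613, -0.0, 0.0]
contact_force: [1.3, 0.3, -5.7]
finger_gap: 0.0545
t 14.38 tcp [ 517.2 -322.    35. ] yaw -75.57 tilt z [-0.001  0.    -1.   ] q [-0.58  0.51  1.69 -0.    0.94  0.74] gap 54.5 F [ 1.3  0.3 -5.7]
turn -0.07 shift(after turn) [ 3.1 -0.7 -0. ]
```

View pics/w14.png

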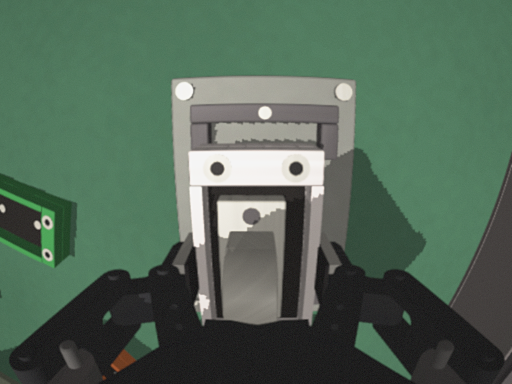

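The wrist view shows the jig (far edge at row ~147) above the nest, far stop at row ~113. Measuring jig against nest.

```bash
cat > fit.py <<'E'
from workcell import r
from h import *
import sys
zj=float(sys.argv[1])/1000 # jig rim height
s=r.state();c=r.calibration("wrist");im,d=r.grab_frame("wrist");P=wcloud(d,c)
D=(P[...,:2]-[.5186,-.3248]);a=np.radians(14.5)
X=(D[...,0]*np.cos(a)+D[...,1]*np.sin(a))*1000;Y=(-D[...,0]*np.sin(a)+D[...,1]*np.cos(a))*1000
br=im.min(2)>120
def st(n,m):
    if m.sum()<20: print(n,"few");return
    print(n,m.sum(),"X",np.percentile(X[m],[1,99]).round(1),"Y",np.percentile(Y[m],[1,99]).round(1),"Ymid",np.percentile(Y[m],[1,99]).mean().round(1),"z",np.median(P[m][:,2]).round(4),rect(P[m])[2])
n=(d>0)&(abs(X)<110)&(abs(Y)<90)
st("jig rim",n&br&(abs(P[...,2]-zj)<.005)&(X>0))
st("stops",n&(abs(P[...,2]-.028)<.005)&(im.max(2)<120)&(X>45)&(abs(Y)<52))
st("plate",n&(abs(P[...,2]-.012)<.004))
st("lug",n&(P[...,2]>zj+.012)&(P[...,2]<zj+.036)&(abs(Y)<13)&(X>-20)&(X<20))
E
python3 fit.py 99; python3 fit.py 101
```

```text
jig rim 6744 X [ 1.9 52.8] Y [-22.   33.3] Ymid 5.7 z 0.0974 -75.5
stops 1921 X [45.7 73.5] Y [-48.1  45.7] Ymid -1.2 z 0.0272 -75.6
plate 12186 X [-29.1  93.4] Y [-64.9  63. ] Ymid -1.0 z 0.0113 14.6
lug 3031 X [-6.2 16.4] Y [-1.9 12.8] Ymid 5.5 z 0.126 14.7
jig rim 6189 X [ 2.1 52.9] Y [-21.2  34.2] Ymid 6.5 z 0.0975 -75.4
stops 1925 X [45.7 73.5] Y [-48.1  45.8] Ymid -1.1 z 0.0272 -76.0
plate 12182 X [-30.5  93.5] Y [-64.9  62.9] Ymid -1.0 z 0.0113 14.8
lug 2787 X [-6.3 16.3] Y [-1.1 12.9] Ymid 5.9 z 0.1263 14.5
```

```bash
python3 -m crank '[[[5.5,0,15],0,0],[[0,-0.5,20],0,0],[[0,0,0],0,0],[[0,0,0],0,0]]'; python3 go.py 518.6 -324.8 0 -75.5; python3 fit.py 63; python3 -m crank '[[[0,0,0],0,0]]'>/dev/null;python3 fit.py 63;  python3 go.py 518.6 -324.8 0 -75.5
```

```text
time_s: 15.02
tcp_pos: [0.5197, -0.3256, 0.0008]
tcp_rot: [0.791, -0.612, 0.0, 0.0]
contact_force: [0.8, -0.2, -6.1]
finger_gap: 0.0546
t 15.03 tcp [ 519.7 -325.6    0.8] yaw -75.48 tilt z [ 0. -0. -1.] q [-0.58  0.55  1.72 -0.    0.87  0.74] gap 54.6 F [ 0.8 -0.2 -6.1]
turn 0.02 shift(after turn) [-1.   0.9  0.8]
jig rim 8602 X [ 2.  54.4] Y [-27.5  27.6] Ymid 0.1 z 0.0632 -75.5
stops 3335 X [45.8 73.8] Y [-48.1  45.7] Ymid -1.2 z 0.0272 -75.5
plate 16306 X [-16.   93.4] Y [-64.8  62.8] Ymid -1.0 z 0.0113 -75.5
lug 4079 X [-4.5 18.1] Y [-7.3 12.2] Ymid 2.5 z 0.0917 14.0
jig rim 8634 X [ 1.9 54.5] Y [-27.9  27.3] Ymid -0.3 z 0.0639 -75.4
stops 3205 X [45.7 73.6] Y [-48.2  45.8] Ymid -1.2 z 0.0272 -75.6
plate 16197 X [-15.8  93. ] Y [-64.7  62.8] Ymid -1.0 z 0.0113 -75.7
lug 4115 X [-4.5 18.2] Y [-7.6 11.8] Ymid 2.1 z 0.0924 15.0
t 15.25 tcp [ 519.9 -325.9    1.5] yaw -75.5 tilt z [ 0.001 -0.001 -1.   ] q [-0.58  0.55  1.72 -0.    0.87  0.74] gap 54.5 F [ 0.2  0.2 -7. ]
turn -0.0 shift(after turn) [-1.4  1.   1.5]
```

```bash
python3 -m crank '[[[0.5,1,10],0,0],[[0,0,9],0,0],[[0,0,0],0,0]]'; python3 -m crank '[[[0,0,2],0,0],[[0,0,0],0,0]]'; python3 fit.py 42; python3 go.py 518.6 -324.8 -23 -75.5
```

```text
time_s: 15.62
tcp_pos: [0.5176, -0.3258, -0.0196]
tcp_rot: [0.791, -0.612, -0.001, 0.0]
contact_force: [-0.3, -0.1, -6.8]
finger_gap: 0.0545
time_s: 15.88
tcp_pos: [0.5187, -0.3265, -0.0202]
tcp_rot: [0.791, -0.612, 0.0, 0.0]
contact_force: [-0.6, -0.1, -6.4]
finger_gap: 0.0547
jig rim 8536 X [ 2.1 53.2] Y [-28.1  27. ] Ymid -0.6 z 0.0421 -75.5
stops 5274 X [45.6 73.6] Y [-48.   45.8] Ymid -1.1 z 0.0272 -75.6
plate 21179 X [-17.   93.1] Y [-64.6  62.6] Ymid -1.0 z 0.0113 14.2
lug 4069 X [-5.8 16.9] Y [-7.9 11.5] Ymid 1.8 z 0.0706 14.7
t 15.93 tcp [ 518.8 -326.5  -20.1] yaw -75.52 tilt z [ 0. -0. -1.] q [-0.58  0.57  1.74 -0.    0.83  0.74] gap 54.6 F [-0.6  0.  -5.8]
turn -0.02 shift(after turn) [-1.7 -0.2  2.9]
```

```bash
python3 -m crank '[[[0,0,1.5],0,0],[[0,0,0],0,0]]'; python3 -m crank '[[[0,0,1.5],0,0],[[0,0,0],0,0]]'; python3 fit.py 40
```

```text
time_s: 16.18
tcp_pos: [0.5186, -0.3264, -0.0217]
tcp_rot: [0.791, -0.612, 0.0, 0.0]
contact_force: [-1.2, 0.1, -7.5]
finger_gap: 0.0546
time_s: 16.42
tcp_pos: [0.5187, -0.3265, -0.0232]
tcp_rot: [0.791, -0.612, 0.0, 0.0]
contact_force: [0.3, -0.1, -6.5]
finger_gap: 0.054
jig rim 7966 X [ 1.9 53.2] Y [-28.1  27.1] Ymid -0.5 z 0.0391 -75.5
stops 5610 X [45.6 73.5] Y [-48.   45.8] Ymid -1.1 z 0.0272 -75.5
plate 21977 X [-17.9  93.2] Y [-64.6  62.6] Ymid -1.0 z 0.0113 14.7
lug 4020 X [-5.8 16.9] Y [-7.8 11.6] Ymid 1.9 z 0.0677 14.6
```

Still carrying the load; small steps until contact.

```bash
python3 -m crank '[[[0,0,0.7],0,0],[[0,0,0],0,0]]'; python3 -m crank '[[[0,0,0.7],0,0],[[0,0,0],0,0]]'
```

```text
time_s: 16.73
tcp_pos: [0.5186, -0.3265, -0.0233]
tcp_rot: [0.791, -0.612, 0.0, 0.0]
contact_force: [-1.1, 1.3, -0.7]
finger_gap: 0.0546
time_s: 16.98
tcp_pos: [0.5187, -0.3264, -0.0234]
tcp_rot: [0.791, -0.612, 0.0, 0.0]
contact_force: [-3.4, 2.1, 5.7]
finger_gap: 0.0545
```

```bash
python3 -m crank '[[[0,0,0],0,1],[[0,0,0],0,1],[[0,0,0],0,1],[[0,0,0],0,1],[[0,0,0],0,1]]';python3 -m crank '[[[0,0,-20],0,1],[[0,0,-30],0,1],[[0,0,-40],0,1],[[0,0,-30],0,1],[[0,0,0],0,1]]'; python3 - <<'E'
from workcell import r
from h import *
c=r.calibration("wrist");im,d=r.grab_frame("wrist");P=wcloud(d,c)
cv2.imwrite("pics/w20.png",im[...,::-1])
n=(d>0)&(np.hypot(P[...,0]-.5186,P[...,1]+.3248)<.075)
m=n&(im.min(2)>120)&(P[...,2]>.034)&(P[...,2]<.046);print("jig",rect(P[m]),m.sum(),np.median(P[m][:,2]))
m=n&(P[...,2]>.052)&(P[...,2]<.09);print("lug",rect(P[m]),m.sum(),P[m][:,2].max())
m=(d>0)&(abs(P[...,2]-.028)<.004)&(im.max(2)<120)&(np.hypot(P[...,0]-.5186,P[...,1]+.3248)<.1);print("stops",rect(P[m]))
A=R.from_euler("z",-14.5,degrees=True).as_matrix()
Q=(P-[.5186,-.3248,0])@A.T*1000
for sx in (45,-45):
  for sy in (22,-22):
    m=(abs(Q[...,0]-sx)<9)&(abs(Q[...,1]-sy)<6)&(abs(Q[...,2]-40)<6);print(sx,sy,m.sum(),np.median(Q[m][:,2]).round(1))
for sx in (26,-26):
    m=(abs(Q[...,0]-sx)<6)&(abs(Q[...,1])<10);print("foot",sx,np.median(Q[m][:,2]).round(1))
E
```

```text
time_s: 17.6
tcp_pos: [0.5187, -0.3264, -0.0246]
tcp_rot: [0.791, -0.612, 0.0, 0.0]
contact_force: [0.2, -0.1, -0.3]
finger_gap: 0.0852
time_s: 18.23
tcp_pos: [0.5202, -0.3274, 0.0981]
tcp_rot: [0.791, -0.612, 0.003, -0.0]
contact_force: [0.2, -0.4, 0.2]
finger_gap: 0.0852
jig (array([ 517.5, -325.9]), array([110.1,  56.6]), 14.6) 4314 0.03899593575574822
lug (array([ 519. , -322.9]), array([32.5, 19.9]), 14.3) 1180 0.07249429449947073
stops (array([ 517.7, -326.6]), array([150.2,  95.7]), 14.2)
45 22 289 39.2
45 -22 303 39.4
-45 22 196 39.3
-45 -22 216 39.3
foot 26 35.6
foot -26 35.3
```

View pics/w20.png

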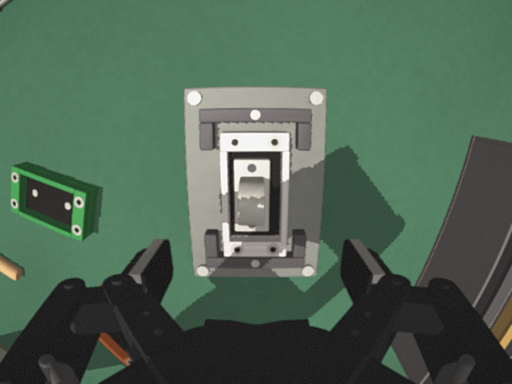

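The picture shows the jig centred between the stops at (255,195), with the bracket upright in its pocket. The fingers are clear above it. All four rim corners are at 39.2–39.4 mm, level and seated.

```bash
python3 -m crank '[[[0,0,0],0,1],[[0,0,0],0,1]]' && python3 -c "
from workcell import r
print(r.hand_in())"
```

```text
time_s: 18.52
tcp_pos: [0.5179, -0.3259, 0.0939]
tcp_rot: [0.791, -0.612, -0.001, 0.0]
contact_force: [-0.2, 0.1, 0.5]
finger_gap: 0.0853
the job is handed in; nothing more can be done
None
```

The short-footed bracket is in the aluminium jig's pocket, and the jig stands between the stops of the drilling base. I handed the job in at 18.5 s; no verdict is reported.

**Last checks (wrist camera, before handing in):**
- **Jig position:** its centre is within about 1 mm of the stops' centre, and its direction is within about 0.4°.
- **Jig height:** all four rim corners read 39.2–39.4 mm (40 mm expected), so it is level and fully down.
- **Bracket:** its lug is about 3 mm from the jig's centre. The foot top is at about 35.5 mm (36 mm expected), so it lies flat in the pocket.
- **Robot:** gripper open, well clear, and the measured force is about zero.

**What disagreed:**
- **TCP height:** the reported height did not match the fingers. With the jaws shut, the cameras put the tips about 42 mm above the stated TCP. The first closing therefore met nothing above the lug, and I corrected all later heights by that amount.
- **Jig not found:** the network missed the white jig and reported only the coloured look-alikes. I located the jig by depth and colour instead.

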